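# Load the drawer case, shut it and hold it up by its handle

### The arm

A 6-joint arm with a two-finger parallel gripper is mounted at the origin on a cart in front of the work surface, level with it; the furniture and walls round the work are solid. World frame = base frame: x ahead of the robot, y to its left, z up, the work surface at z = 0. Lengths are in m, angles in rad, forces in N, time in s.
With the tool pointing down it reaches from about 0.425 to 0.95 m from the base axis. Payload 14.7 kg.
Tool frame: the origin (TCP) lies midway between the tips of the shut fingers; the grasp point (between the pads) lies 19 mm behind it (bot.pinch_z is the distance from the TCP to the grasp point, in m); z points along the fingers, y is the line along which they close (so a half turn about z gives the same grasp; the last joint's range is limited). The gripper opens to 85 mm and grips with 20 to 120 N. Pads are 22 mm wide; open, the fingers measure 114 mm over their backs; the gripper's body (76 mm by 85 mm) begins 54 mm behind the grasp point. The pads swing forward as they close: fully open they stand 13 mm farther back than shut.
Start: joints at [1.274, 0.48, 1.596, -0, 1.065, -0.047], TCP at [0.161, 0.63, 0.231] pointing down, gripper open.
Joint ranges: [-2.75, 2.75], [-0.82, 2.05], [0.23, 2.67], [-1.56, 4.7], [0.09, 2.69], [-2.92, 2.92]. Speed limits (rad/s): [1.89, 1.89, 2.39, 3.01, 3.01, 3.01].

### API

Orientations are given as a 3x3 rotation matrix whose columns are the frame's x, y, z axes.
In Python, from cell import bot gives the robot as it stands. The module is installed in compiled form; this text tells all that it offers.
- The arm moves only by the shell command python3 -m crank 'ROWS' [FORCE]. ROWS is JSON, a list of rows, each a list of 5 numbers: the shift along the world's x, y, z in m, then the turn about the world's z in degrees, then the opening, from 0 (shut) to 1 (fully open). A call has exactly 10 rows; each row shifts and turns the commanded pose from where the row before left it; what a row does not reach is not made up. A row lasts 1/10 s, in which the tool goes at most 50 mm and 8.59 degrees, less where a joint would pass 70% of its speed; a pose out of reach is approached as far as the arm can. A call is refused whole if a number of a shift passes 0.05 or a number of a turn 8.59, either way. A call with a gripper value outside its range is refused whole. The fingers move at their own pace and stop on an object; FORCE is the grip in N (left out, the last holds). Time passes only in rows, so rows that do not move let the fingers close, or fill a call up. It gives the time, the measured TCP pose, the force, the opening and the grip force at its end, in the units of the state.
- bot.sense(): the state, without advancing time (a new reading comes with each control period).
- bot.grab_frame(name): name is "scene" or "side" or "wrist"; returns (picture, depth): 384x512x3 uint8, blue, green, red; 384x512 float32, m along the optical axis (not along the pixel's ray), 0 where there is no reading.
- bot.camera_model(name): a dict with "intrinsics" (3x3 intrinsics, pixels), "eye" and "orientation" of the camera in the world. Camera axes: x right, y down, z forward; pixel columns grow to the right and rows downward; lengths in m; the calibration is good to about 2 mm. A picture is of the moment at which its call begins: read the wrist's pose just before it. camera_model takes no time and is no camera call; for the wrist camera it gives the pose at the moment of the call.
- bot.close_job(): hands the job in; it is judged then, once.
The state is a dict: "t": time; "qpos": joint angles; "joint_vel": joint speeds; "effort": joint torques, N m; "position": TCP position; "ee_rot": TCP orientation; "force": force on the tool from outside, world axes, zero at the start; "wrist_torque": the same for the moment, N m; "opening": opening from 0.0 (shut) to 1.0 (fully open); "gripper_force": force on a finger pad.
Only numpy, scipy, OpenCV 4.12 (cv2) and the standard library are available. Lean on these libraries where they do the work, as an engineer would, in place of code of your own. Each camera call takes 0.05 s, during which the arm holds its last target. There are 200 camera calls.

### The job

Put the loose wrench socket into the open drawer of the small grey carry case, push the drawer fully shut, then take the case by its top handle and lift it about 12 cm clear of the worktop, above where it stood. Keep the case level throughout and leave the other things where they lie. Finish while still holding the case in the air, steady and level: do not put it down or let go.

Things in the scene. Friction and masses are not known exactly. Their poses are not given: they have to be found in the camera images.
- carrier: Small grey carry case with one drawer and a handle on top, loose on the worktop, about 0.7 kg in all. Its shell is 120 mm deep (x) x 130 mm wide (y) x 62 mm high; x -60 to +60 mm, y -65 to +65 mm. Origin: centre of its underside. Its own -x axis points out of the front, where the drawer opens; z is up.
- handle: The fixed black carrying handle on top of the case (part of it, same axes). Origin: the centre of its straight bar, 107 mm above the underside of the case, in the middle of the case and above its centre of mass when the drawer is shut. The bar runs along the case's y: 110 mm long, 12 mm thick (x), 18 mm high (z); its two posts stand at y = -53 and +53 mm; between them 36 mm are free under the bar.
- drawer (a joint): How far the drawer is open, in m: 0 fully shut (stop), 0.09 fully open (stop). It slides along the case's x with about 0.8 N of friction and stays where it is left; no spring, no catch. Starts open by 70 to 85 mm.
- drawer_load (a point): A point on the drawer's inner floor, on its middle line, 34 mm behind the inside of the drawer front, 9 mm above the worktop; it moves with the drawer. It lies in the middle of the uncovered part when the drawer is open as at the start. Axes as the case's. The drawer's inside is 108 mm long (x), 110 mm wide (y); its side walls end 29 mm above the floor, its front plate (6 mm thick, 126 mm wide) 49 mm above the floor.
- drawer_mid (a point): Centre of the drawer's inner floor, 20 mm behind drawer_load; moves with the drawer.
- pull_face (a point): Centre of the outer face of the black drawer pull, a block 60 mm wide (y), 12 mm high, standing 13 mm out from the drawer front, centre 30 mm above the underside of the case. Pushing here along the case's +x shuts the drawer.
- socket_center (a point): Centre of the wrench socket that is to go into the drawer: a plain dark steel cylinder, 28 mm across and 32 mm high, with a square hole in its upper end, standing on end on the worktop left or right of the case, so that its centre is 16 mm above the worktop. About 80 g.
- tin: Bystander: a round tin, 70 mm across, 63 mm high, standing at the other side of the case. Origin: centre of its underside.
- wrench: Bystander: a steel spanner, 192 x 30 x 9 mm, lying flat, left. Origin: centre of its underside, its length along its x.
- offcut: Bystander: a block of wood, 60 x 90 x 32 mm, right. Origin: centre of its underside.
- socket: The same wrench socket; origin: centre of its lower end, 16 mm below its centre.

How it is judged:
By the outcome, as a careful person would: the job done as asked, in the order asked, and still so for the second after the job is handed in, while the arm keeps its last pose, push and grip.
It also fails if it takes over 64 s, if anything falls off the work surface, if the arm or the gripper's body presses on something with over 40 N, if the wrist force passes 120 N, or if a joint passes its speed limit or range.

## Working session

There is one attempt and no reset: what is moved stays moved. The work goes in short steps, Python scripts to look and compute and a shell command to move; the robot and the scene stay as the last step left them, time stands still between calls to the robot, and variables do not carry over. Pictures are saved under pics/ and viewed, at most 10 in all, crops included, and the job is handed in when it is done.

```bash
mkdir -p pics; cat > h.py <<'E'
import numpy as np, cv2
from cell import bot
def grab(n):
    m=bot.camera_model(n); p,d=bot.grab_frame(n); return p,d,m
def world(d,m):
    K=np.array(m["intrinsics"]);R=np.array(m["orientation"]);e=np.array(m["eye"])
    v,u=np.mgrid[:d.shape[0],:d.shape[1]]
    c=np.stack([(u-K[0,2])/K[0,0]*d,(v-K[1,2])/K[1,1]*d,d],-1)
    return c@R.T+e
E
python3 - <<'E'
from h import *
for n in ("scene","side"):
    p,d,m=grab(n); cv2.imwrite(f"pics/{n}0.png",p); np.savez(f"{n}0.npz",p=p,d=d,W=world(d,m)); print(n,m["eye"],np.round(m["orientation"],2).tolist())
print(bot.sense()["position"],bot.sense()["opening"],np.round(bot.sense()["ee_rot"],3).tolist())
E
```

```text
scene [ 0.00557183 -0.24325945  0.91233922] [[0.55, -0.64, 0.53], [-0.83, -0.44, 0.34], [0.02, -0.63, -0.78]]
side [ 0.21108966 -0.80291612  0.63128334] [[0.94, -0.18, 0.3], [-0.35, -0.44, 0.83], [-0.01, -0.88, -0.47]]
[0.16054603 0.62949294 0.23074495] 0.9995715034149721 [[-0.969, 0.247, -0.0], [0.247, 0.969, -0.001], [0.0, -0.001, -1.0]]
```

View pics/scene0.png

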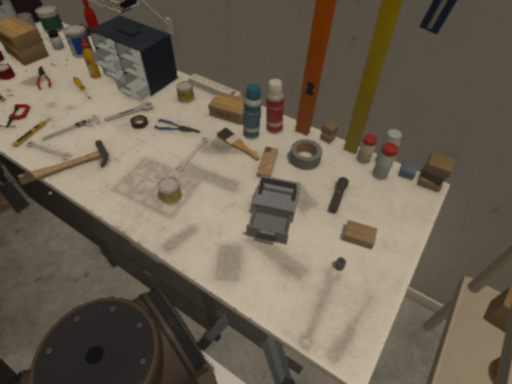

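View pics/side0.png

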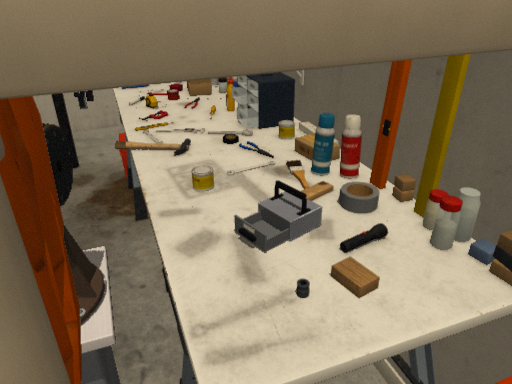

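Scene view: case at about (273,208), drawer open toward (267,235), socket (339,264), wood block (359,234), tin (169,190). Side view: case (280,220), socket (302,288). The socket is to the right of the case.

```bash
python3 - <<'E'
from h import *
for n,box in (("scene",(235,165,310,250)),("side",(225,175,330,255))):
    z=np.load(n+"0.npz");W=z["W"];p=z["p"].astype(int)
    x0,y0,x1,y1=box
    w=W[y0:y1,x0:x1].reshape(-1,3)
    print(n,"table z",np.median(W[280:300,300:330,2]) if n=="scene" else np.median(W[300:320,220:250,2]))
    top=w[(abs(w[:,2]-.062)<.004)]; bar=w[(w[:,2]>.095)&(w[:,2]<.125)]
    alln=w[(w[:,2]>.02)&(w[:,2]<.13)]
    for nm,s in(("top",top),("bar",bar),("all",alln)):
        r=cv2.minAreaRect((s[:,:2]*1000).astype(np.float32)); print(nm,len(s),np.round(r[0],1),np.round(r[1],1),round(r[2],1),"z",np.round(np.percentile(s[:,2],[5,50,95]),4))
    fl=w[(abs(w[:,2]-.009)<.005)]
    sb=(320,250,355,278) if n=="scene" else (290,274,315,302)
    s=W[sb[1]:sb[3],sb[0]:sb[2]].reshape(-1,3); s=s[(s[:,2]>.01)&(s[:,2]<.05)]
    c,r=cv2.minEnclosingCircle((s[:,:2]*1000).astype(np.float32));print("socket",len(s),np.round(c,1),round(r,1),np.percentile(s[:,2],[5,50,95]).round(4))
    t=s[s[:,2]>.028];c,r=cv2.minEnclosingCircle((t[:,:2]*1000).astype(np.float32));print("  top",len(t),np.round(c,1),round(r,1), t.mean(0).round(4))
    ob=(338,215,380,252) if n=="scene" else (328,255,382,297)
    s=W[ob[1]:ob[3],ob[0]:ob[2]].reshape(-1,3); s=s[(s[:,2]>.027)&(s[:,2]<.05)]
    r=cv2.minAreaRect((s[:,:2]*1000).astype(np.float32));print("offcut",np.round(r[0],1),np.round(r[1],1),round(r[2],1))
    if n=="scene":
        cv2.imwrite("pics/s0c.png",cv2.resize(z["p"][160:285,230:390],None,fx=5,fy=4.8,interpolation=cv2.INTER_CUBIC)[:600,:800])
E
```

```text
scene table z -0.000793795847618961
top 944 [599.9  63.9] [206.7 129.7] 19.2 z [0.0588 0.0611 0.0641]
bar 209 [638.1  77.4] [ 14.4 113.2] 19.6 z [0.0998 0.1118 0.1165]
all 1756 [648.8  93.9] [345.2 166. ] 16.4 z [0.0292 0.0604 0.113 ]
socket 101 [ 546.5 -191.6] 14.1 [0.0139 0.0297 0.0335]
  top 65 [ 546.6 -190.8] 13.7 [ 0.547  -0.191   0.0312]
offcut [ 672.6 -198.3] [62.  90.3] 12.0
side table z 0.0003886794852399067
top 994 [599.7  64.8] [207.1 133.8] 18.8 z [0.0598 0.0625 0.0646]
bar 236 [636.6  76.4] [ 13.1 110.9] 21.0 z [0.0988 0.1107 0.1171]
all 2678 [676.8  98.4] [403.9 147.7] 24.4 z [0.0215 0.0579 0.109 ]
socket 183 [ 547.9 -190.4] 15.4 [0.0116 0.0305 0.0336]
  top 102 [ 547.8 -189.9] 15.0 [ 0.5469 -0.1913  0.032 ]
offcut [ 672.7 -197.5] [64.9 91.4] 12.9
```

View pics/s0c.png

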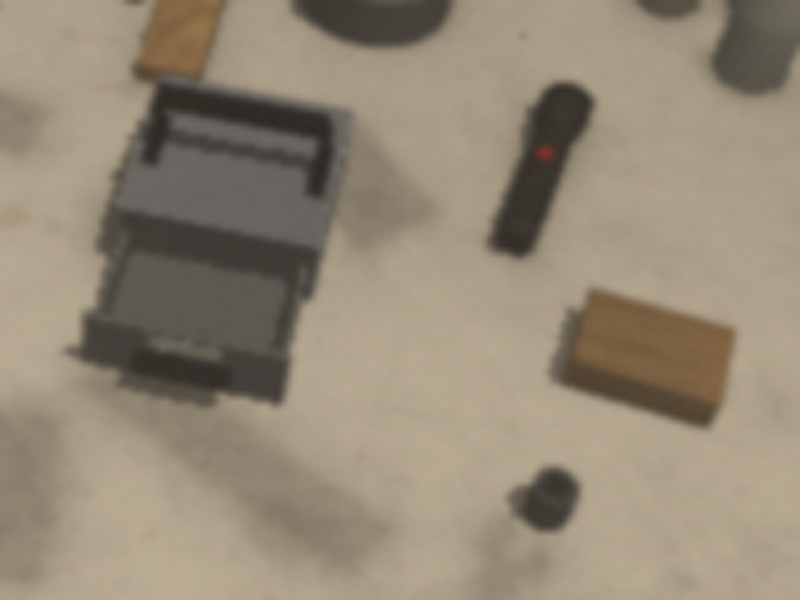

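The crop confirms the drawer with its front toward the lower left, and the socket standing free at crop position (550,498). Measurements:
- Case yaw is about 19.3°.
- Handle is at (0.637, 0.077).
- Socket is at (0.547, -0.191).
- drawer_load is at about (0.540, 0.043), open by about 81 mm.

All of this agrees with the given sizes.

```bash
python3 -m crank '[[0.03,-0.036,0,3.4,1],[0.03,-0.036,0,3.4,1],[0.03,-0.036,0,3.4,1],[0.03,-0.036,0,3.4,1],[0.03,-0.036,0,3.4,1],[0.03,-0.036,0,3.4,1],[0.03,-0.036,0,3.4,1],[0.03,-0.036,0,3.4,1],[0.03,-0.036,0,3.4,1],[0.03,-0.036,0,3.0,1]]' 40; python3 -m crank '[[0.009,-0.045,0,0,1],[0.009,-0.045,0,0,1],[0.009,-0.045,0,0,1],[0.009,-0.045,0,0,1],[0.009,-0.045,0,0,1],[0.009,-0.045,0,0,1],[0.009,-0.045,0,0,1],[0.009,-0.045,0,0,1],[0.009,-0.045,0,0,1],[0.005,-0.045,0,0,0.7]]'
```

```text
t: 1.1
position: [0.4615, 0.2681, 0.2312]
ee_rot: [[-0.943, -0.333, -0.0], [-0.333, 0.943, -0.0], [0.0, -0.0, -1.0]]
force: [0.1, 0.1, 0.2]
opening: 0.999
gripper_force: 0.0
t: 2.1
position: [0.5468, -0.1822, 0.2311]
ee_rot: [[-0.944, -0.33, -0.0], [-0.33, 0.944, 0.0], [-0.0, 0.0, -1.0]]
force: [0.4, -0.1, -0.5]
opening: 0.857
gripper_force: 0.0
```

```bash
python3 -m crank '[[0,-0.009,-0.03,0,0.65],[0,0,-0.04,0,0.65],[0,0,-0.04,0,0.65],[0,0,-0.04,0,0.65],[0,0,-0.03,0,0.65],[0,0,-0.02,0,0.65],[0,0,-0.015,0,0.65],[0,0,-0.011,0,0.65],[0,0,0,0,0.65],[0,0,0,0,0.65]]'; python3 -m crank '[[0,0,0,0,0.1],[0,0,0,0,0.1],[0,0,0,0,0.1],[0,0,0,0,0.1],[0,0,0,0,0.1],[0,0,0,0,0.1],[0,0,0,0,0.1],[0,0,0,0,0.1],[0,0,0,0,0.1],[0,0,0,0,0.1]]' 40
```

```text
t: 3.1
position: [0.547, -0.1893, 0.0058]
ee_rot: [[-0.944, -0.33, 0.0], [-0.33, 0.944, -0.0], [-0.0, -0.0, -1.0]]
force: [0.7, 0.3, 0.0]
opening: 0.65
gripper_force: 0.0
t: 4.1
position: [0.5474, -0.1895, 0.0064]
ee_rot: [[-0.944, -0.33, 0.002], [-0.33, 0.944, -0.001], [-0.001, -0.001, -1.0]]
force: [-1.2, 0.8, 8.5]
opening: 0.309
gripper_force: 38.8
```

```bash
python3 -m crank '[[0,0,0.02,0,0.1],[0,0,0.03,0,0.1],[0,0,0.04,0,0.1],[0,0,0.03,0,0.1],[-0.001,0.03,0,0,0.1],[-0.001,0.04,0,0,0.1],[-0.002,0.05,0,0,0.1],[-0.001,0.05,0,0,0.1],[-0.001,0.04,0,0,0.1],[-0.001,0.02,0,0,0.1]]'; python3 - <<'E'
from h import *
s=bot.sense();print(s["position"],s["gripper_force"],s["opening"],s["qpos"])
p,d,m=grab("wrist");cv2.imwrite("pics/w1.png",p)
p,d,m=grab("side");np.savez("side1.npz",p=p,W=world(d,m))
E
```

```text
t: 5.1
position: [0.5394, 0.0438, 0.1259]
ee_rot: [[-0.943, -0.332, 0.001], [-0.332, 0.943, 0.0], [-0.001, 0.0, -1.0]]
force: [0.5, -0.4, -1.0]
opening: 0.311
gripper_force: 39.6
[0.53936383 0.04376235 0.12593483] 39.63145315647125 0.3110000285520863 [ 2.47334329e-02  4.65335650e-01  1.94703748e+00  4.44569467e-04
  7.28427850e-01 -1.88499104e+00]
```

View pics/w1.png

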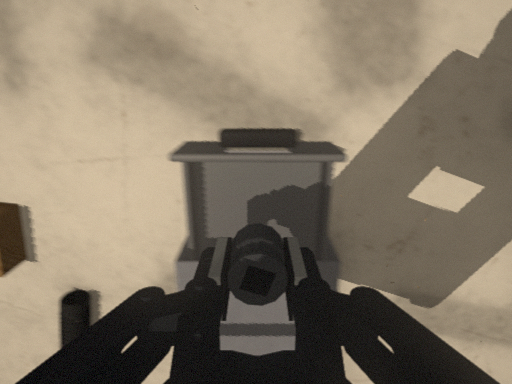

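The wrist view shows the socket in the fingers at (258,262), laterally centred on the drawer (190–330) and square to it. Next I lower and release it.

```bash
python3 -m crank '[[0,0,-0.03,0,0.1],[0,0,-0.03,0,0.1],[0,0,-0.02,0,0.1],[0,0,-0.015,0,0.1],[0,0,-0.008,0,0.1],[0,0,-0.004,0,0.1],[0,0,-0.002,0,0.1],[0,0,0,0,0.1],[0,0,0,0,0.1],[0,0,0,0,0.1]]'; python3 -m crank '[[0,0,0,0,0.5],[0,0,0,0,0.5],[0,0,0,0,0.5],[0,0,0,0,0.5],[0,0,0.015,0,0.5],[0,0,0.03,0,0.5],[0,0,0.03,0,0.5],[0,0,0.03,0,0.3],[-0.04,-0.014,0.015,0,0.0],[-0.04,-0.014,0,0,0.0]]'
python3 - <<'E'
from h import *
p,d,m=grab("wrist");cv2.imwrite("pics/w2.png",p); W=world(d,m)
E
```

```text
t: 6.2
position: [0.54, 0.0408, 0.0168]
ee_rot: [[-0.944, -0.33, 0.001], [-0.33, 0.944, -0.0], [-0.001, -0.0, -1.0]]
force: [-0.4, -0.3, -1.6]
opening: 0.315
gripper_force: 39.6
t: 7.2
position: [0.4604, 0.0127, 0.1381]
ee_rot: [[-0.944, -0.331, 0.004], [-0.331, 0.944, -0.0], [-0.004, -0.002, -1.0]]
force: [-1.0, -1.2, -0.6]
opening: 0.01
gripper_force: 0.0
```

View pics/w2.png

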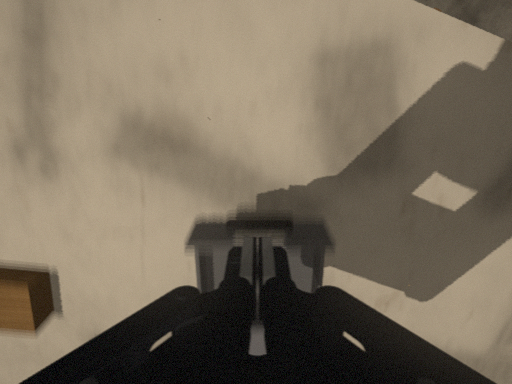

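```bash
python3 - <<'E'
from h import *
p,d,m=grab("scene");q,_,_=grab("side")
a=cv2.resize(p[160:260,230:330],(400,400),interpolation=3);b=cv2.resize(q[170:270,225:325],(400,400),interpolation=3)
cv2.imwrite("pics/c2.png",np.hstack([a,b]))
E
```

```text
(no output)
```

View pics/c2.png

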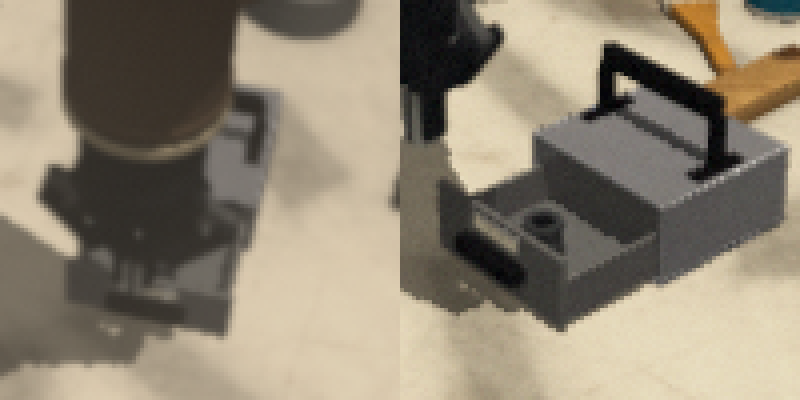

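The side crop shows the socket standing upright in the drawer at about (543,225) in the crop. Now I go down in front of the pull and push.

```bash
python3 -m crank '[[-0.01,-0.002,-0.01,0,0],[0,0,-0.03,0,0],[0,0,-0.03,0,0],[0,0,-0.03,0,0],[0,0,-0.02,0,0],[0.005,0.0017,0,0,0],[0.005,0.0017,0,0,0],[0.005,0.0017,0,0,0],[0.004,0.0014,0,0,0],[0.003,0.001,0,0,0]]'; python3 -m crank '[[0.004,0.0014,0,0,0],[0.004,0.0014,0,0,0],[0.005,0.0018,0,0,0],[0.005,0.0018,0,0,0],[0.005,0.0018,0,0,0],[0.006,0.0021,0,0,0],[0.006,0.0021,0,0,0],[0.006,0.0021,0,0,0],[0.006,0.0021,0,0,0],[0.006,0.0021,0,0,0]]'
```

```text
t: 8.35
position: [0.4729, 0.0185, 0.0172]
ee_rot: [[-0.944, -0.331, 0.002], [-0.331, 0.944, -0.0], [-0.002, -0.001, -1.0]]
force: [0.3, -0.6, 0.8]
opening: -0.001
gripper_force: 0.0
t: 9.35
position: [0.5251, 0.0372, 0.0162]
ee_rot: [[-0.944, -0.33, -0.0], [-0.33, 0.944, -0.0], [0.0, 0.0, -1.0]]
force: [-0.8, 0.5, -0.0]
opening: 0.003
gripper_force: 0.4
```

```bash
python3 -m crank '[[0.005,0.0018,0,0,0],[0.005,0.0018,0,0,0],[0.004,0.0014,0,0,0],[0.003,0.001,0,0,0],[0.003,0.001,0,0,0],[0.002,0.0007,0,0,0],[0.002,0.0007,0,0,0],[0.001,0.0003,0,0,0],[0.001,0.0003,0,0,0],[0,0,0,0,0]]'; python3 - <<'E'
from h import *
print(bot.sense()["force"])
for n in("side","scene"):
    p,d,m=grab(n);W=world(d,m);b=(225,160,345,270) if n=="side" else (225,150,320,260)
    w=W[b[1]:b[3],b[0]:b[2]].reshape(-1,3)
    R=np.array([[.944,.33],[-.33,.944]])
    a=(w[:,:2]-[.637,.077])@R.T
    for lo,hi in((.05,.066),(.098,.12)):
        k=(w[:,2]>lo)&(w[:,2]<hi)&(abs(a[:,1])<.075)&(abs(a[:,0])<.16)&((abs(a[:,0])<.03)|(hi<.1))
        print(n,lo,k.sum(),np.percentile(a[k],[1,99],axis=0).round(4).tolist())
    cv2.imwrite(f"pics/{n}3.png",cv2.resize(p[b[1]:b[3],b[0]:b[2]],None,fx=5,fy=5,interpolation=3))
E
```

```text
t: 10.35
position: [0.5508, 0.046, 0.0163]
ee_rot: [[-0.944, -0.33, 0.0], [-0.33, 0.944, -0.0], [-0.0, -0.0, -1.0]]
force: [-0.0, 0.2, -0.2]
opening: -0.003
gripper_force: 0.0
[-0.03221921  0.24628837 -0.18841483]
side 0.05 912 [[-0.1028, -0.0651], [0.0606, 0.0576]]
side 0.098 205 [[-0.0048, -0.0564], [0.0064, 0.0391]]
scene 0.05 290 [[-0.1049, -0.065], [0.0598, 0.0629]]
scene 0.098 29 [[-0.0049, -0.0561], [0.0063, -0.0413]]
```

View pics/side3.png

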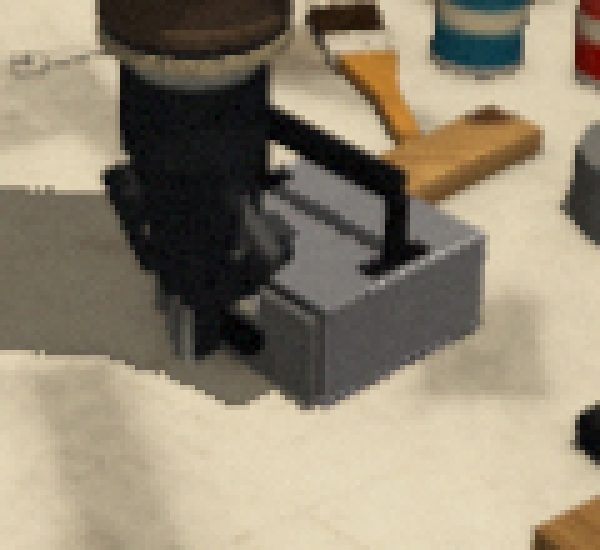

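The drawer is nearly shut, with a dark seam still visible at about (322,350) in the crop, and the case has not moved. I keep pushing gently until the force rises.

```bash
python3 -m crank '[[0.001,0.0003,0,0,0],[0.001,0.0004,0,0,0],[0.001,0.0003,0,0,0],[0.001,0.0004,0,0,0],[0.001,0.0003,0,0,0],[0,0,0,0,0],[0,0,0,0,0],[0,0,0,0,0],[0,0,0,0,0],[0,0,0,0,0]]';cat > f.py <<'E'
from h import *
print(bot.sense()["force"])
R=np.array([[.944,.33],[-.33,.944]])
p,d,m=grab("side");W=world(d,m)[160:270,225:345].reshape(-1,3);a=(W[:,:2]-[.637,.077])@R.T
k=(W[:,2]>.098)&(W[:,2]<.12)&(abs(a[:,0])<.03)&(abs(a[:,1])<.075);print("bar x",np.median(a[k,0]).round(4))
k=(W[:,2]>.02)&(W[:,2]<.05)&(a[:,1]<-.0)&(a[:,1]>-.064)&(abs(a[:,0])<.16)
for y0,y1 in((-.062,-.05),(-.05,-.038)):
    j=k&(a[:,1]>y0)&(a[:,1]<y1);print("front x",j.sum(),np.percentile(a[j,0],[5,50]).round(4))
k=(W[:,2]>.02)&(W[:,2]<.05)&(a[:,1]<-.058)&(a[:,1]>-.075)&(abs(a[:,0])<.1);print("side y, back x",np.median(a[k,1]).round(4),np.percentile(a[k,0],[1,99]).round(4))
E
python3 f.py
```

```text
t: 11.45
position: [0.5542, 0.0474, 0.0162]
ee_rot: [[-0.944, -0.33, -0.003], [-0.33, 0.944, -0.0], [0.003, 0.001, -1.0]]
force: [-7.4, -4.0, 6.7]
opening: 0.005
gripper_force: 4.3
[-7.42937293 -4.02624759  6.68888364]
bar x -0.0011
front x 73 [-0.0635 -0.0591]
front x 30 [-0.064  -0.0627]
side y, back x -0.0634 [-0.0628  0.0617]
```

```bash
python3 -m crank '[[-0.005,-0.0017,0,0,0],[-0.015,-0.005,0,0,0],[-0.02,-0.007,0,0,0],[-0.03,-0.01,0,0,0],[-0.03,-0.01,0,0,0],[0,0,0.04,0,0],[0,0,0.05,0,0],[0,0,0.04,0,0],[0,0,0,0,0],[0,0,0,0,0]]';python3 f.py; python3 - <<'E'
from h import *
p,d,m=grab("side");cv2.imwrite("pics/s4.png",cv2.resize(p[170:270,235:345],None,fx=6,fy=6,interpolation=3))
E
```

```text
t: 12.5
position: [0.4564, 0.0139, 0.1473]
ee_rot: [[-0.944, -0.33, 0.003], [-0.33, 0.944, -0.0], [-0.003, -0.001, -1.0]]
force: [-0.3, -0.9, -0.4]
opening: -0.003
gripper_force: 0.0
[-0.34559059 -0.9206999  -0.43715251]
bar x -0.0009
front x 72 [-0.0639 -0.0591]
front x 33 [-0.0649 -0.0632]
side y, back x -0.0635 [-0.0631  0.0618]
```

View pics/s4.png

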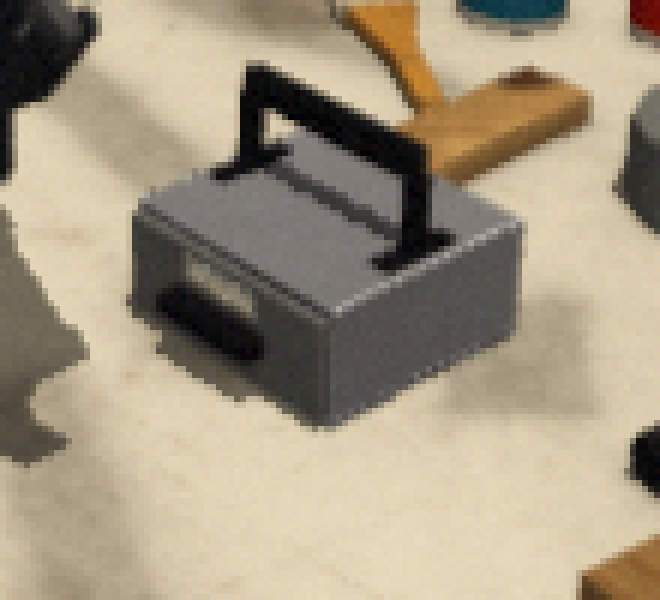

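The drawer is flush now with no seam at the front edge, and the case has not moved. On to the handle.

```bash
python3 -m crank '[[0,0,0.03,-8,0.3],[0,0,0.02,-8.5,0.6],[0.02,0.007,0,-8.5,0.6],[0.025,0.009,0,-8.5,0.6],[0.03,0.01,0,-8.5,0.6],[0.03,0.01,0,-8.5,0.6],[0.025,0.009,0,-8.5,0.6],[0.02,0.007,0,-8.5,0.6],[0.015,0.005,0,-8.5,0.6],[0.01,0.003,0,-8.5,0.6]]'; python3 -m crank '[[0.005,0.003,0,-5.5,0.6],[0,0,0,0,0.6],[0,0,0,0,0.6],[0,0,0,0,0.6],[0,0,0,0,0.6],[0,0,0,0,0.6],[0,0,0,0,0.6],[0,0,0,0,0.6],[0,0,0,0,0.6],[0,0,0,0,0.6]]' 80; python3 - <<'E'
from h import *
s=bot.sense();print(np.round(s["position"],4),np.degrees(np.arctan2(s["ee_rot"][1][1],s["ee_rot"][0][1])),s["qpos"])
p,d,m=grab("wrist");W=world(d,m).reshape(-1,3);cv2.imwrite("pics/w5.png",p)
k=(W[:,2]>.10)&(W[:,2]<.122)&(np.hypot(W[:,0]-.637,W[:,1]-.077)<.075)&(p.reshape(-1,3).max(1)<60)
r=cv2.minAreaRect((W[k,:2]*1000).astype(np.float32));print(k.sum(),r,W[k].mean(0))
E
```

```text
t: 13.6
position: [0.6309, 0.0744, 0.1939]
ee_rot: [[-0.414, 0.91, -0.003], [0.91, 0.414, -0.0], [0.001, -0.003, -1.0]]
force: [0.2, 0.1, 0.9]
opening: 0.602
gripper_force: 0.0
t: 14.6
position: [0.6357, 0.077, 0.1964]
ee_rot: [[-0.33, 0.944, 0.0], [0.944, 0.33, -0.0], [-0.0, 0.0, -1.0]]
force: [-0.5, 0.2, 0.2]
opening: 0.601
gripper_force: 0.0
[0.6357 0.077  0.1964] 19.294047354367997 [ 7.31486132e-02  5.01104488e-01  1.65541324e+00 -3.22006435e-05
  9.85013614e-01 -2.63578237e-01]
2034 ((639.987548828125, 80.15840148925781), (12.681154251098633, 109.80216217041016), 19.202220916748047) [0.63805031 0.08513438 0.11417214]
```

View pics/w5.png

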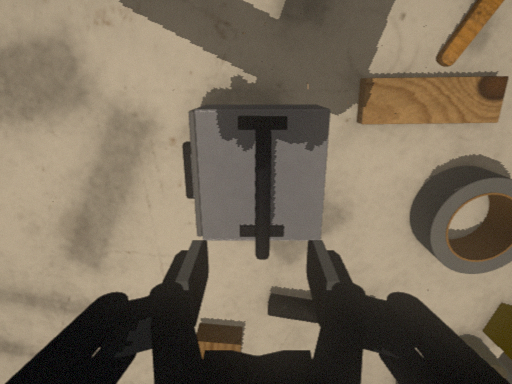

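The wrist view shows the bar running from (263,120) to (262,255), square to the fingers. The drawer is shut, with the pull at (188,170). I descend and grip.

```bash
python3 -m crank '[[0.003,0.0015,-0.01,0,0.6],[0,0,-0.02,0,0.6],[0,0,-0.025,0,0.6],[0,0,-0.02,0,0.6],[0,0,-0.015,0,0.6],[0,0,-0.01,0,0.6],[0,0,-0.005,0,0.6],[0,0,-0.002,0,0.6],[0,0,0,0,0.6],[0,0,0,0,0.6]]'; python3 -m crank '[[0,0,0,0,0.4],[0,0,0,0,0.3],[0,0,0,0,0.25],[0,0,0,0,0.2],[0,0,0,0,0.15],[0,0,0,0,0.1],[0,0,0,0,0.05],[0,0,0,0,0],[0,0,0,0,0],[0,0,0,0,0]]' 90
```

```text
t: 15.65
position: [0.6392, 0.0785, 0.09]
ee_rot: [[-0.33, 0.944, 0.001], [0.944, 0.33, 0.0], [-0.0, 0.001, -1.0]]
force: [-0.2, 0.4, -0.6]
opening: 0.599
gripper_force: 0.0
t: 16.65
position: [0.6394, 0.0786, 0.0896]
ee_rot: [[-0.33, 0.944, 0.001], [0.944, 0.33, 0.0], [-0.0, 0.001, -1.0]]
force: [4.1, 3.9, 2.6]
opening: 0.119
gripper_force: 87.9
```

Gripped: the opening of 0.119 is about 10 mm, and the pad force is 88 N. Now a smooth lift of 12 cm.

```bash
python3 -m crank '[[0,0,0.002,0,0],[0,0,0.003,0,0],[0,0,0.005,0,0],[0,0,0.007,0,0],[0,0,0.008,0,0],[0,0,0.008,0,0],[0,0,0.008,0,0],[0,0,0.008,0,0],[0,0,0.008,0,0],[0,0,0.008,0,0]]'; python3 -m crank '[[0,0,0.008,0,0],[0,0,0.008,0,0],[0,0,0.008,0,0],[0,0,0.008,0,0],[0,0,0.007,0,0],[0,0,0.006,0,0],[0,0,0.005,0,0],[0,0,0.003,0,0],[0,0,0.002,0,0],[0,0,0,0,0]]'; python3 -m crank '[[0,0,0,0,0],[0,0,0,0,0],[0,0,0,0,0],[0,0,0,0,0],[0,0,0,0,0],[0,0,0,0,0],[0,0,0,0,0],[0,0,0,0,0],[0,0,0,0,0],[0,0,0,0,0]]'
python3 - <<'E'
from h import *
p,d,m=grab("side");cv2.imwrite("pics/s6.png",p[40:340,130:450].repeat(2,0).repeat(2,1)[:600]);W=world(d,m)[100:260,225:345].reshape(-1,3)
R=np.array([[.944,.33],[-.33,.944]]);a=(W[:,:2]-[.6385,.0785])@R.T
k=(abs(W[:,2]-.182)<.012)&(abs(a[:,0])<.058)&(abs(a[:,1])<.06)
A=np.c_[a[k],np.ones(k.sum())];c=np.linalg.lstsq(A,W[k,2],rcond=None)[0]
r=abs(A@c-W[k,2])<.003;c=np.linalg.lstsq(A[r],W[k,2][r],rcond=None)[0];print("top tilt deg",np.degrees(c[:2]),"z",c[2],r.sum())
E
```

```text
t: 17.65
position: [0.6387, 0.0785, 0.1551]
ee_rot: [[-0.33, 0.944, 0.0], [0.944, 0.33, -0.0], [-0.0, 0.0, -1.0]]
force: [0.2, 0.1, -7.4]
opening: 0.122
gripper_force: 87.8
t: 18.65
position: [0.6387, 0.0784, 0.2094]
ee_rot: [[-0.33, 0.944, 0.0], [0.944, 0.33, -0.0], [-0.0, 0.0, -1.0]]
force: [-0.3, -0.4, -6.8]
opening: 0.124
gripper_force: 87.8
t: 19.65
position: [0.6387, 0.0785, 0.2093]
ee_rot: [[-0.33, 0.944, -0.0], [0.944, 0.33, -0.0], [-0.0, -0.0, -1.0]]
force: [0.7, -1.1, -8.0]
opening: 0.123
gripper_force: 87.8
top tilt deg [0.11830596 0.11760591] z 0.1824998824422192 765
```

View pics/s6.png

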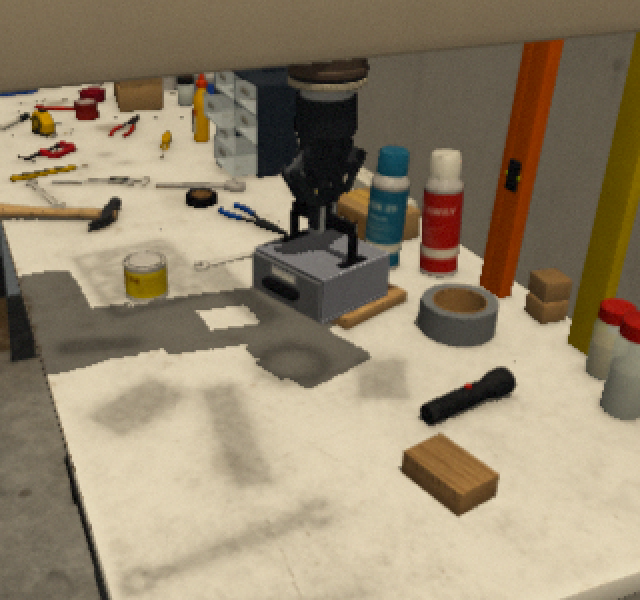

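The picture shows the case held level at (320,275), with a tilt of about 0.1°, raised 12 cm with the drawer shut. The bystanders are undisturbed.

```bash
python3 -c "
from cell import bot
print(bot.close_job())"
```

```text
the job is handed in; nothing more can be done
None
```

The job is handed in: the socket is in the drawer, the drawer is shut, and the arm is holding the case level (about 0.1° of tilt), 12 cm above where it stood.

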